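# Put away the grip-stripping scraper and cup

## Robot

A 6-joint arm with a two-finger parallel gripper is mounted at the origin on the work surface. World frame = base frame: x ahead of the robot, y to its left, z up, the work surface at z = 0. Lengths are in m, angles in rad, forces in N, time in s.
With the tool pointing down it reaches from about 0.225 to 0.725 m from the base axis. Payload 3.1 kg.
Tool frame: the origin (TCP) lies on the centre line of the jaws, within the pads' length; the fingertips stand ahead of it and the grasp point (between the pads) lies 3 mm ahead of it (ctrl.tip_reach is the z of the fingertips in the tool frame, in m); z points along the fingers, y is the line along which they close (so a half turn about z gives the same grasp; the last joint's range is limited). The gripper opens to 85 mm and grips with 20 to 120 N. Pads are 22 mm wide; open, the fingers measure 114 mm over their backs; the gripper's body (76 mm by 85 mm) begins 54 mm behind the grasp point. The pads swing forward as they close: fully open they stand 13 mm farther back than shut.
Start: joints at [1.188, 0.048, 0.099, 1.622, 0, 1.443], TCP at [0.132, 0.508, 0.253] pointing down, gripper open.
Joint ranges: [-2.91, 2.91], [-0.99, 1.94], [-1.21, 1.42], [-2.12, 2.29], [-1.49, 1.47], [-3.14, 3.14]. Speed limits (rad/s): [2.79, 2.79, 3.14, 3.14, 3.14, 3.14].

## Interface

Orientations are given as [roll, pitch, yaw] about the fixed x, y, z axes, in that order (R = Rz(yaw) Ry(pitch) Rx(roll)).
In Python, from cell import sensors, cams, ticket, ctrl gives the robot as it stands.
- The arm moves only by the tool arm_command, never from a script. Its argument "increments" is a list of rows, each a list of 5 numbers: the shift along the tool's x, y, z each as a share of 300 mm, from -1 to 1, then the turn about the tool's z as a share of 180 degrees, from -1 to 1, then the closure, from 0 (fully open) to 1 (shut). In form: [[x, y, z, spin, fingers], ...]. A call has 1 to 20 rows; each row is the pose to reach, as a shift and turn from the pose commanded when the call began, along the tool's axes at that moment, turning the shorter way round; what a row does not reach only later rows make up. A row lasts 1/12 s, in which the tool goes at most 41.7 mm and 7.16 degrees, less where a joint would pass 70% of its speed; a pose out of reach is approached as far as the arm can. A call with a number of a shift or a turn outside -1 to 1 is refused whole. A call with a gripper value outside its range is refused whole. The fingers move at their own pace and stop on an object; "squeeze" is the grip in N (left out, the last holds). Time passes only in rows, so rows that repeat a pose let the fingers close. It gives the time, the measured TCP pose, the force, the opening and the grip force at its end, in the units of the state.
- sensors.get_obs(): the state, without advancing time (a new reading comes with each control period).
- cams.get_image(name): name is "scene" or "top" or "wrist"; returns the picture (480x640x3 uint8, red, green, blue); there is no depth.
- cams.calibration(name): a dict with "K" (3x3 intrinsics, pixels), "world_to_cam" (4x4, takes a point from world to camera coordinates); the wrist camera has in their place "tool_from_camera" (4x4, takes a point from camera to tool coordinates, whose origin is the TCP and whose axes are the flange's). Camera axes: x right, y down, z forward; pixel columns grow to the right and rows downward; lengths in m; the calibration is good to about 2 mm. A picture is of the moment at which its call begins: read the wrist's pose just before it. calibration takes no time and is no camera call.
- ticket.job_done(): hands the job in; it is judged then, once.
The state is a dict: "time_s": time; "qpos": joint angles; "qvel": joint speeds; "joint_efforts": joint torques, N m; "tool_pos": TCP position; "ee_rot": TCP orientation; "ft_force": force on the tool from outside, world axes, zero at the start; "ft_torque": the same for the moment, N m; "opening": finger opening in m; "gripper_force": force on a finger pad.
Only numpy, scipy, OpenCV 4.12 (cv2) and the standard library are available. Lean on these libraries where they do the work, as an engineer would, in place of code of your own. Each camera call takes 0.05 s, during which the arm holds its last target. There are 200 camera calls.

## Task

The club is stripped, so clear the bench: first hang the tall steel cup by its handle on the hook of the stand. Then slide the scraper blade-first into the tilted block with the wide slot until it is fully home, with the end of its handle against the block, and let go of both. Leave everything else on the bench where it is.

Things in the scene. Friction and masses are not known exactly. Their poses are not given: they have to be found in the camera images.
- scraper_center (a point): Scraper lying flat: dark wooden handle 95 x 26 wide x 18 mm thick, steel blade 70 long x 50 wide x 4 mm thick set centrally in its front end, 160 g, balance point 27 mm ahead of this point. This point: centre of the handle, 9 mm above its underside. x towards the blade tip, y across its width, z normal to its flat. Same either side up.
- scraper_shoulder (a point): Front end of the scraper's handle, on the centre line, where the blade emerges: 47.5 mm along x from scraper_center, same axes.
- scraper_tip (a point): Middle of the scraper blade's front edge: 117.5 mm along x from scraper_center, same axes.
- wide_block: Tilted wooden slotted block on a steel foot, fixed, 85 mm wide, 103 high; of the two blocks the one with the wide slot. Origin: centre of its underside. x points level from the mouth side to the back, y across its width, z up. Its foot spans x -60 to 50; its lowest front edge is at x -56, z 77.
- slot_mouth (a point): Centre of the wide slot's mouth, at (-40, 0, 90) mm in wide_block, same axes. The slot is 57 mm wide (y), 9 thick, 75 deep and slopes 50 deg below level: inward along (0.643, 0, -0.766) in these axes. The face round it is square to the slot. The scraper is home when its handle's end meets that face, its tip 5 mm short of the slot's end.
- slot_end (a point): Centre of the wide slot's inner end, 75 mm along the slot from its mouth. Axes of wide_block.
- narrow_block: The other block, same build and axes, but 54 mm wide with a slot only 26 wide, too narrow for the scraper. Fixed; origin: centre of its underside.
- cup_center (a point): Tall open steel cup, 60 mm outside diameter, 120 high, wall 3, 220 g, standing close in front of the wide slot, in the scraper's way. This point: on its axis, 60 mm above its underside. z up its axis; the handle sticks out along +y, to 72 mm from the axis.
- cup_loop (a point): Centre of the opening in the cup's D handle: 48 mm from the axis along +y, 68 above the underside; axes of cup_center. The handle is 8 mm round bar in the y-z plane; its opening, 34 (y) by 64 mm (z), is passed through along x.
- hook_stand: Fixed stand: foot 90 x 90 x 12 mm, post 14 mm in diameter and 210 high at the origin (centre of the underside). From the post one level round peg, 8 mm in diameter, runs 85 mm along the stand's -x at height 200; its end turns up to (-97, 0, 215). z up.
- hook_mid (a point): Point on the axis of the hook's level peg, 45 mm from the post's axis, 200 mm above the bench. Axes of hook_stand.
- solvent_mid (a point): Upright white solvent bottle, 56 dia x 180 high (mm). A bystander, to be left alone. Point 90 above its underside, z up as it stands now.
- tape_roll_mid (a point): Roll of tape lying flat, 100 outside dia, 25 high (mm). A bystander, to be left alone. Point 12.5 above its underside, z up as it stands now.
- knife_mid (a point): Grey metal utility knife lying flat, 140 x 28 x 18 (mm). A bystander, to be left alone. Point 7 above its underside, z up as it stands now.
- tray_mid (a point): Shallow steel tray, 130 x 170 x 22 (mm). A bystander, to be left alone. Point 11 above its underside, z up as it stands now.
- ferrule_can_mid (a point): Upright black can, 56 dia x 70 high (mm). A bystander, to be left alone. Point 35 above its underside, z up as it stands now.

How it is judged:
On the way, in this order (a step that is already met when the one before it is completed fails the run):
1. the cup hangs by its handle on the hook, let go (distance between cup_loop and hook_mid below 0.06 m and height (world z) of cup_loop between 0.15 and 0.193 m and contact force between cup and hook_stand above 0.2 N and contact force between cup and the fingers below 0.05 N), for 0.2 s.
2. the scraper is fully home in the wide slot (distance between scraper_shoulder and slot_mouth below 0.01 m and distance between scraper_tip and slot_end below 0.016 m), for 0.2 s.
At the end, for the whole second after the job is handed in: Cup hanging by its handle on the peg (loop centre within 60 mm of hook_mid, 150-193 mm high, weight on the hook), swinging under 0.15 m/s; scraper home in the wide slot (shoulder within 10 mm of the mouth, tip within 16 mm of the slot's end), under 0.05 m/s; both released (all of step 1 and all of step 2 and contact force between scraper and the fingers below 0.05 N and linear speed of scraper below 0.05 m/s and linear speed of cup below 0.15 m/s); the robot touches nothing.
It fails at once if a bystander was moved more than 40 mm (distance of any of solvent_mid, tape_roll_mid, knife_mid, tray_mid, ferrule_can_mid from where it was at the start of the episode above 0.04 m).
It also fails if it takes over 61 s, if anything falls off the work surface, if the arm or the gripper's body presses on something with over 40 N, if the wrist force passes 120 N, or if a joint passes its speed limit or range.

## Working session

There is one attempt and no reset: what is moved stays moved. The work goes in short steps, Python scripts to look and compute and a tool call to move; the robot and the scene stay as the last step left them, time stands still between calls to the robot, and variables do not carry over. Pictures are saved under pics/ and viewed, at most 10 in all, crops included, and the job is handed in when it is done.

Besides the shell and the picture viewer there is one more tool, called after "Request:" as name(argument=value, ...) on one line, values as JSON. arm_command: Moves the arm, as the interface text tells. Shift numbers are shares of 300 mm and turn numbers shares of 180 degrees, none past 1 either way. Its arguments: {"type":"object","properties":{"increments":{"type":"array"},"squeeze":{"type":"number"}},"required":["increments"]}

```bash
mkdir -p pics; ls
python3 - <<'E'
from cell import sensors,cams,ctrl
import cv2,numpy as np
np.set_printoptions(precision=4,suppress=True)
print(sensors.get_obs(),ctrl.tip_reach,dir(ctrl))
for n in ["scene","top","wrist"]:
    im=cams.get_image(n); cv2.imwrite(f"pics/{n}0.png",im[:,:,::-1])
    print(n,cams.calibration(n))
E
```

```text
pics
{'time_s': 0.0, 'qpos': array([1.1882, 0.0487, 0.0976, 1.622 , 0.    , 1.443 ]), 'qvel': array([ 0.0011,  0.0006,  0.0016, -0.0012, -0.0012,  0.0013]), 'joint_efforts': array([  0.0018, -33.878 ,  32.0018,   0.0202,   0.0001,   0.    ]), 'tool_pos': array([0.1321, 0.5075, 0.2521]), 'ee_rot': array([-3.1392, -0.0003,  2.8868]), 'ft_force': array([-0.7326, -0.1566,  0.2971]), 'ft_torque': array([0.0121, 0.005 , 0.0068]), 'gripper_force': 0.0, 'opening': 0.08534660384730632} 0.022 ['IKError', '__class__', '__delattr__', '__dict__', '__dir__', '__doc__', '__eq__', '__format__', '__ge__', '__getattribute__', '__getstate__', '__gt__', '__hash__', '__init__', '__init_subclass__', '__le__', '__lt__', '__module__', '__ne__', '__new__', '__reduce__', '__reduce_ex__', '__repr__', '__setattr__', '__sizeof__', '__str__', '__subclasshook__', '__weakref__', 'tip_reach']
scene {'K': array([[450.5207,   0.    , 323.586 ],
       [  0.    , 450.5207, 232.5667],
       [  0.    ,   0.    ,   1.    ]]), 'world_to_cam': array([[ 0.5861,  0.8102, -0.0083, -0.2917],
       [ 0.6488, -0.4754, -0.5942, -0.2622],
       [-0.4854,  0.3429, -0.8042,  1.5683],
       [ 0.    ,  0.    ,  0.    ,  1.    ]])}
top {'K': array([[603.6075,   0.    , 313.2068],
       [  0.    , 603.6075, 240.8259],
       [  0.    ,   0.    ,   1.    ]]), 'world_to_cam': array([[-0.0831, -0.9965, -0.0026,  0.0247],
       [-0.976 ,  0.082 , -0.2019,  0.5437],
       [ 0.2014, -0.0142, -0.9794,  1.448 ],
       [ 0.    ,  0.    ,  0.    ,  1.    ]])}
wrist {'K': array([[377.5795,   0.    , 322.4239],
       [  0.    , 377.5795, 234.3082],
       [  0.    ,   0.    ,   1.    ]]), 'tool_from_camera': array([[ 0.0007, -0.9643, -0.2647,  0.0673],
       [ 1.    ,  0.0006,  0.0007,  0.0002],
       [-0.0006, -0.2647,  0.9643, -0.1214],
       [ 0.    ,  0.    ,  0.    ,  1.    ]])}
```

View pics/scene0.png

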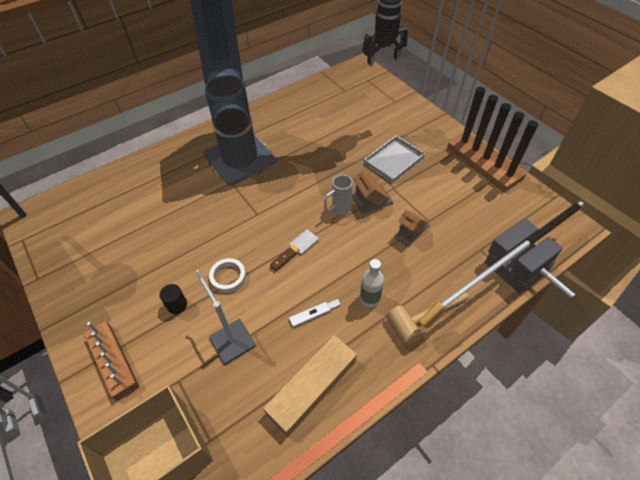

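View pics/top0.png

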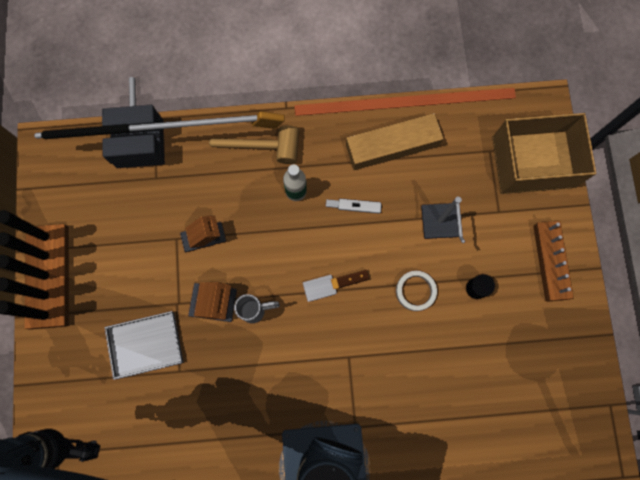

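Run:
```python
import cv2,numpy as np
t=cv2.imread('pics/top0.png'); s=cv2.imread('pics/scene0.png')
f=lambda im,x,y,w,h,W,H:cv2.resize(im[y:y+h,x:x+w],(W,H),interpolation=cv2.INTER_CUBIC)
a=np.hstack([f(t,180,200,100,150,400,600),f(t,410,180,100,150,400,600)])
cv2.imwrite('pics/c1.png',a)
a=np.hstack([f(s,315,150,100,150,400,600),f(s,170,240,100,150,400,600)])
cv2.imwrite('pics/c2.png',a)
```

```text
(no output)
```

View pics/c1.png

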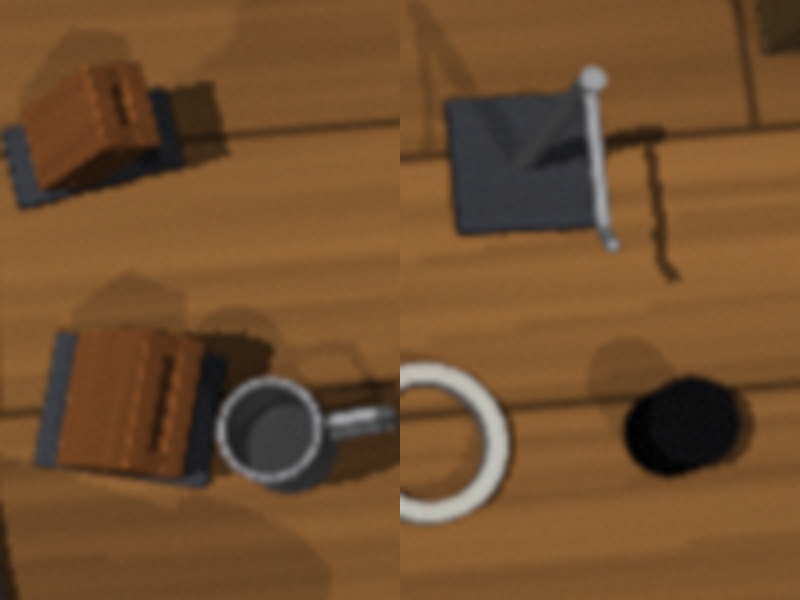

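View pics/c2.png

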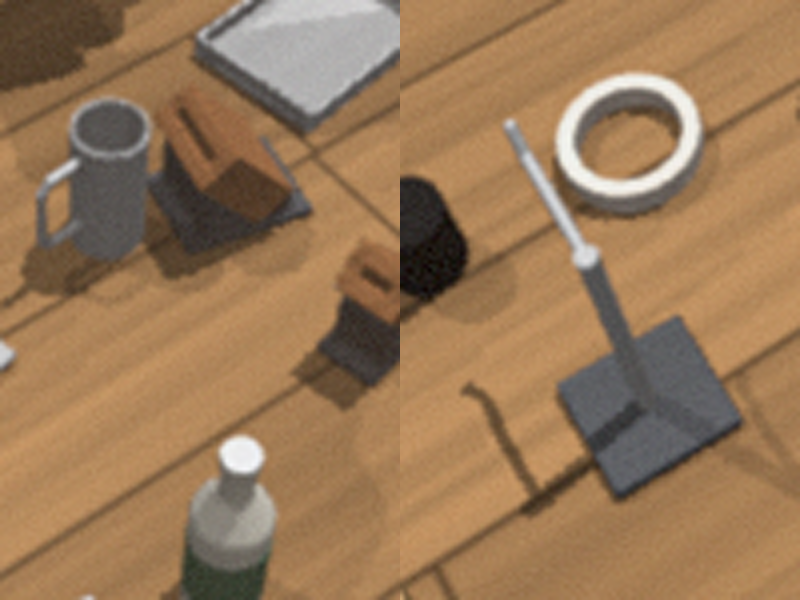

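```bash
cat > h.py <<'E'
import numpy as np,cv2
from scipy.spatial.transform import Rotation as R
from cell import sensors,cams,ctrl
np.set_printoptions(precision=4,suppress=True)
def cam(n,o=None):
    c=cams.calibration(n)
    if n!="wrist": return c["K"],np.linalg.inv(c["world_to_cam"])
    o=o or sensors.get_obs(); T=np.eye(4); T[:3,:3]=R.from_euler('xyz',o["ee_rot"]).as_matrix(); T[:3,3]=o["tool_pos"]
    return c["K"],T@c["tool_from_camera"]
def ray(C,p):
    d=C[1][:3,:3]@np.linalg.solve(C[0],[p[0],p[1],1]); return C[1][:3,3],d/np.linalg.norm(d)
def onz(C,p,z):
    o,d=ray(C,p); return o+d*(z-o[2])/d[2]
def tri(C1,p1,C2,p2):
    o,d=ray(C1,p1);q,e=ray(C2,p2); s=np.linalg.lstsq(np.c_[d,-e],q-o,rcond=None)[0]
    a=o+d*s[0];b=q+e*s[1]; return (a+b)/2,np.linalg.norm(a-b)
def proj(C,P):
    q=np.linalg.inv(C[1])@np.r_[P,1]; u=C[0]@q[:3]; return u[:2]/u[2]
E
python3 - <<'E'
from h import *
T=cam("top");S=cam("scene")
t=lambda x,y:(180+x/4,200+y/4); tr=lambda x,y:(410+(x-400)/4,180+y/4)
s=lambda x,y:(315+x/4,150+y/4); sr=lambda x,y:(170+(x-400)/4,240+y/4)
print("post",tri(T,tr(593,78),S,sr(586,258)),onz(T,tr(593,78),.21),onz(S,sr(586,258),.21))
print("pegend",tri(T,tr(612,243),S,sr(510,124)))
print("foot",[onz(T,tr(*p),.012)[:2] for p in [(447,100),(458,233),(600,230)]])
print("rim",tri(T,t(269,432),S,s(110,129)),onz(T,t(269,432),.12),onz(S,s(110,129),.12))
print("handle dir top",onz(T,t(330,425),.1),onz(T,t(395,413),.1))
print("slot",tri(T,t(165,403),S,s(195,132)),onz(T,t(165,403),.09),onz(S,s(195,132),.09))
print("slot ends",onz(T,t(175,357),.09),onz(T,t(155,452),.09))
print("wfoot",[onz(T,t(*p),.01)[:2] for p in [(60,330),(37,465),(210,485)]])
# scraper by colour
im=cv2.imread('pics/top0.png'); sub=im[255:315,295:380]; 
print(cv2.cvtColor(sub,cv2.COLOR_BGR2HSV)[[33,25,22,5],[20,45,60,60]])
hsv=cv2.cvtColor(sub,cv2.COLOR_BGR2HSV)
for nm,m in (("blade",(hsv[...,1]<60)&(hsv[...,2]>110)),("handle",(hsv[...,2]<95))):
    n,l,st,c=cv2.connectedComponentsWithStats(m.astype(np.uint8)); i=1+st[1:,4].argmax()
    cn=cv2.findContours((l==i).astype(np.uint8),0,1)[0][0]+[[295,255]]
    r=cv2.minAreaRect(cn); b=cv2.boxPoints(r); print(nm,st[i],r); print(np.array([onz(T,p,.009 if nm=="blade" else .012)[:2] for p in b]))
E
```

```text
post (array([ 0.581 , -0.3528,  0.2066]), np.float64(0.0023996090289479625)) [ 0.5797 -0.3531  0.21  ] [ 0.5835 -0.352   0.21  ]
pegend (array([ 0.4836, -0.3484,  0.216 ]), np.float64(0.002201550436434623))
foot [array([ 0.6238, -0.3099]), array([ 0.5356, -0.3064]), array([ 0.53  , -0.3974])]
rim (array([0.386 , 0.149 , 0.1126]), np.float64(0.003905297812197581)) [0.3843 0.1465 0.12  ] [0.3921 0.1465 0.12  ]
handle dir top [0.3874 0.1124 0.1   ] [0.3913 0.0737 0.1   ]
slot (array([0.4107, 0.212 , 0.0904]), np.float64(0.003911826348637252)) [0.4097 0.2104 0.09  ] [0.4112 0.2142 0.09  ]
slot ends [0.4368 0.203  0.09  ] [0.3811 0.2178 0.09  ]
wfoot [array([0.4709, 0.2859]), array([0.387, 0.304]), array([0.3655, 0.1967])]
[[128   6 170]
 [ 11 176  61]
 [ 10 175  64]
 [ 15 161 127]]
blade [  8  20  33  26 580] ((319.075439453125, 287.76416015625), (20.192001342773438, 29.944599151611328), 74.05460357666016)
[[ 0.4492  0.016 ]
 [ 0.4641 -0.0586]
 [ 0.4137 -0.0681]
 [ 0.399   0.006 ]]
handle [ 41  15  44  22 420] ((356.69122314453125, 279.87274169921875), (18.48145866394043, 43.27897644042969), 84.64418029785156)
[[ 0.4661 -0.0678]
 [ 0.4673 -0.1778]
 [ 0.4202 -0.1772]
 [ 0.4191 -0.0679]]
```

```bash
cat >> h.py <<'E'
def go(P,yaw):
    "increments to reach TCP P (m), yaw (deg)"
    o=sensors.get_obs(); M=R.from_euler('xyz',o["ee_rot"])
    d=M.inv().apply(np.array(P)-o["tool_pos"])/.3
    dy=(np.degrees(o["ee_rot"][2])-yaw+180)%360-180
    print("incr",np.round(d,3),"spin",round(dy/180,4),"rows",np.ceil(np.linalg.norm(d)*.3/.0417),np.ceil(abs(dy)/7.16),"t",o["time_s"],o["tool_pos"],o["ee_rot"],o["opening"],o["ft_force"])
E
python3 -c "
from h import *
go([.387,.148,.253],95.2)"
```

```text
incr [-1.124 -0.946 -0.001] spin 0.39 rows 11.0 10.0 t 0.15 [0.1322 0.5076 0.2524] [-3.1397 -0.0003  2.8868] 0.0852150542019064 [0.4577 0.7149 0.2486]
```

Request:
arm_command(increments=[[-0.9,-0.757,0,0.31,0],[-0.9,-0.757,0,0.31,0],[-0.9,-0.757,0,0.31,0],[-0.9,-0.757,0,0.31,0],[-0.9,-0.757,0,0.31,0],[-0.9,-0.757,0,0.31,0],[-0.9,-0.757,0,0.31,0],[-0.9,-0.757,0,0.31,0],[-0.9,-0.757,0,0.31,0],[-0.9,-0.757,0,0.31,0]])

```text
time_s: 0.98
tool_pos: [0.3382, 0.2171, 0.2529]
ee_rot: [3.142, 0.002, 1.907]
ft_force: [0.3, 0.3, 0.5]
opening: 0.0854
gripper_force: 0.0
```

```bash
python3 -c "
from h import *
go([.387,.148,.253],95.2)"
```

```text
incr [-0.271  0.078  0.   ] spin 0.078 rows 3.0 2.0 t 0.9833 [0.3382 0.2171 0.2529] [3.1416 0.0017 1.9065] 0.08541998571488625 [0.3192 0.2655 0.4741]
```

Request:
arm_command(increments=[[-0.27,0.078,0,0.078,0],[-0.27,0.078,0,0.078,0],[-0.27,0.078,0,0.078,0],[-0.27,0.078,0,0.078,0],[-0.27,0.078,0,0.078,0]])

```text
time_s: 1.4
tool_pos: [0.3851, 0.1522, 0.253]
ee_rot: [-3.14, -0.001, 1.668]
ft_force: [0.2, 0.0, 0.2]
opening: 0.0855
gripper_force: 0.0
```

```bash
python3 -c "
from h import *
o=sensors.get_obs(); im=cams.get_image('wrist')[:,:,::-1]; cv2.imwrite('pics/w1.png',im)
print(o['time_s'],o['tool_pos'],o['ee_rot'])
W=cam('wrist',o)
for P in ([.387,.148,.12],[.41,.21,.09]): print(proj(W,P))"
```

```text
1.4 [0.3851 0.1522 0.253 ] [-3.1403 -0.0008  1.6683]
[324.9323 237.1503]
[364.295  148.2597]
```

View pics/w1.png

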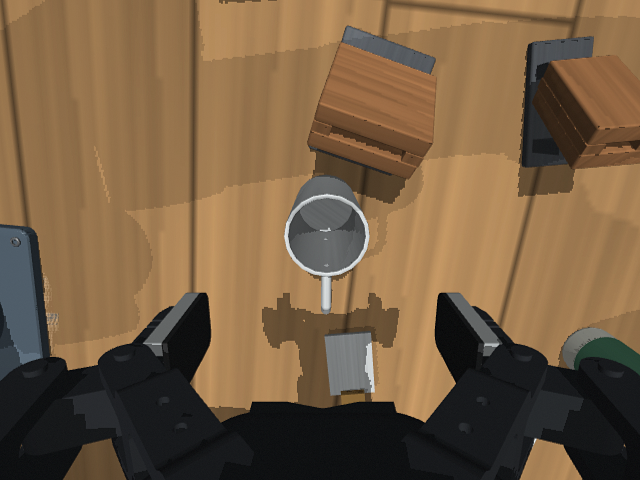

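Run:
```python
from h import *
o=sensors.get_obs(); W=cam('wrist',o)
c=onz(W,(327,235),.12); print("cup",c)
a=onz(W,(325.5,280),.1);b=onz(W,(326,311),.095);print("handle",a,b,np.degrees(np.arctan2(*(b-c)[1::-1])))
e=[onz(W,p,.077) for p in((309,146),(409,179))];print("edge",e,np.linalg.norm(e[1]-e[0]))
d=e[1]-e[0];m=(e[0]+e[1])/2;x=np.array([-d[1],d[0],0])/np.linalg.norm(d);print("x axis",x,"yaw",np.degrees(np.arctan2(x[1],x[0])),"mouth",m+.016*x)
s=[onz(W,p,.09) for p in((330,134),(418,165))];print("slot",s,np.linalg.norm(s[1]-s[0]),(s[0]+s[1])/2)
# block crop
im=cv2.imread('pics/w1.png'); cv2.imwrite('pics/c3.png',cv2.resize(im[100:190,300:440],(840,540),interpolation=cv2.INTER_CUBIC)[:, :800])
go([c[0],c[1],.11],95.2)
```

```text
cup [0.3881 0.1501 0.12  ]
handle [0.3915 0.1083 0.1   ] [0.3949 0.0794 0.095 ] -84.56233631579197
edge [array([0.3688, 0.2075, 0.077 ]), array([0.4492, 0.1901, 0.077 ])] 0.0822701413610165
x axis [0.2108 0.9775 0.    ] yaw 77.83066962956919 mouth [0.4123 0.2144 0.077 ]
slot [array([0.3836, 0.218 , 0.09  ]), array([0.4511, 0.2024, 0.09  ])] 0.06924867508180395 [0.4174 0.2102 0.09  ]
incr [-0.01   0.01   0.477] spin 0.0026 rows 4.0 1.0 t 1.45 [0.3849 0.1526 0.2532] [-3.1407 -0.0006  1.6696] 0.08541540194448222 [0.2124 0.1684 0.7106]
```

View pics/c3.png

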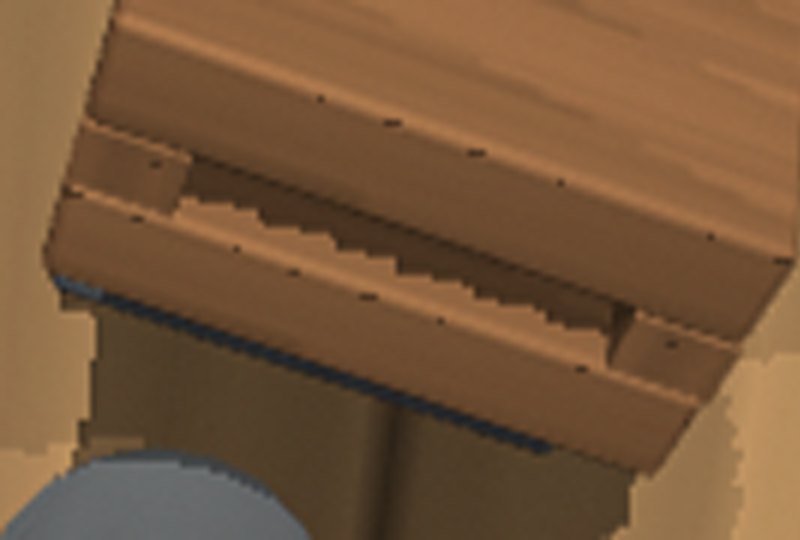

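Run:
```python
from h import *
T=cams.calibration("wrist")
M=np.eye(4); M[:3,:3]=R.from_euler('xyz',[-3.1405,-.0007,1.6688]).as_matrix(); M[:3,3]=[.385,.1523,.2531]; W=(T["K"],M@T["tool_from_camera"])
s=[onz(W,p,.09) for p in((330.7,130.8),(403.3,155.7))];d=s[1]-s[0];print("mouth",(s[0]+s[1])/2,np.linalg.norm(d),"yaw",np.degrees(np.arctan2(d[0],-d[1]))+0)
e=[onz(W,p,.077) for p in((308,143.7),(408,178.3))];d=e[1]-e[0];x=np.array([-d[1],d[0],0])/np.linalg.norm(d);print(np.linalg.norm(d),np.degrees(np.arctan2(x[1],x[0])),(e[0]+e[1])/2+.016*x)
print("topz-tri",tri(W,(367,143.2),cam("top"),(221.2,300.75)))
```

```text
mouth [0.4116 0.2138 0.09  ] 0.05659662721360677 yaw 77.38668009034038
0.08255564154917738 76.9978998797248 [0.4118 0.2151 0.077 ]
topz-tri (array([0.413 , 0.2135, 0.0695]), np.float64(0.0016148191380547063))
```

Request:
arm_command(increments=[[-0.005,0.01,0.49,0.003,0],[-0.005,0.01,0.49,0.003,0],[-0.005,0.01,0.49,0.003,0],[-0.005,0.01,0.49,0.003,0],[-0.005,0.01,0.49,0.003,0],[-0.005,0.01,0.49,0.003,1],[-0.005,0.01,0.49,0.003,1],[-0.005,0.01,0.49,0.003,1],[-0.005,0.01,0.49,0.003,1],[-0.005,0.01,0.49,0.003,1],[-0.005,0.01,0.49,0.003,1],[-0.005,0.01,0.49,0.003,1]], squeeze=40)

```text
time_s: 2.45
tool_pos: [0.3904, 0.1512, 0.1091]
ee_rot: [3.137, -0.001, 1.659]
ft_force: [-2.2, 0.2, 6.7]
opening: 0.0581
gripper_force: 43.6
```

Request:
arm_command(increments=[[0,0,-0.1,0,1],[0,0,-0.465,0,1],[0,0,-0.465,0,1],[0,0,-0.465,0,1],[0,0,-0.465,0,1],[0,0,-0.465,0,1]])

```text
time_s: 2.95
tool_pos: [0.3903, 0.1507, 0.2482]
ee_rot: [3.136, -0.001, 1.658]
ft_force: [-0.1, -1.4, -2.2]
opening: 0.0579
gripper_force: 44.5
```

```bash
python3 -c "
from h import *
go([.45,-.2977,.2485],87.4)"
```

```text
incr [-1.506  0.068 -0.001] spin 0.0422 rows 11.0 2.0 t 2.95 [0.3903 0.1507 0.2482] [ 3.1362 -0.0005  1.6581] 0.057932420277167974 [-0.1104 -1.3884 -2.1968]
```

Request:
arm_command(increments=[[-0.1,0.005,0,0.02,1],[-0.9,0.04,0,0.042,1],[-0.9,0.04,0,0.042,1],[-0.9,0.04,0,0.042,1],[-0.9,0.04,0,0.042,1],[-0.9,0.04,0,0.042,1],[-0.9,0.04,0,0.042,1],[-0.9,0.04,0,0.042,1]])

```text
time_s: 3.62
tool_pos: [0.4237, -0.1226, 0.2427]
ee_rot: [-3.138, 0.002, 1.519]
ft_force: [0.4, 0.8, -1.3]
opening: 0.0577
gripper_force: 43.4
```

```bash
python3 -c "
from h import *
go([.45,-.2977,.2485],87.4)"
```

```text
incr [-0.578  0.118 -0.019] spin -0.002 rows 5.0 1.0 t 3.6167 [ 0.4237 -0.1226  0.2427] [-3.1377  0.0021  1.519 ] 0.05772983214980041 [ 0.4325  0.8165 -1.2741]
```

Request:
arm_command(increments=[[-0.578,0.118,-0.005,-0.001,1],[-0.578,0.118,-0.005,-0.001,1],[-0.578,0.118,-0.005,-0.001,1],[-0.578,0.118,-0.005,-0.001,1],[-0.578,0.118,-0.005,-0.001,1],[-0.578,0.118,-0.005,-0.001,1],[-0.578,0.118,-0.005,-0.001,1],[-0.578,0.118,-0.005,-0.001,1]])

```text
time_s: 4.28
tool_pos: [0.4515, -0.2904, 0.2461]
ee_rot: [-3.139, -0.002, 1.53]
ft_force: [-0.5, 0.5, -2.0]
opening: 0.0582
gripper_force: 43.6
```

Run:
```python
from h import *
go([.5387,-.3015,.2485],87.4)
o=sensors.get_obs()
w=cams.get_image('wrist')[:,:,::-1];s=cams.get_image('scene')[:,:,::-1]
P=proj(cam('scene'),[.48,-.33,.22]).astype(int);print(P)
c=s[P[1]-70:P[1]+80,P[0]-60:P[0]+40]
cv2.imwrite('pics/c4.png',np.hstack([cv2.resize(w[:, 100:540],(400,436)),cv2.resize(c,(291,436),interpolation=2)]))
```

```text
incr [-0.025  0.292 -0.009] spin 0.0016 rows 3.0 1.0 t 4.2833 [ 0.4515 -0.2904  0.2461] [-3.1395 -0.0025  1.5305] 0.058209921063265425 [-0.4694  0.469  -2.0123]
[203 265]
```

View pics/c4.png

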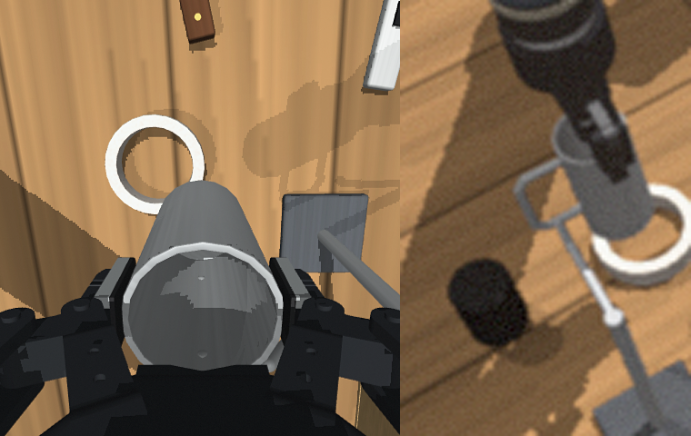

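Run:
```python
from h import *
S=cam('scene');o=sensors.get_obs();print(o['tool_pos'],o['ee_rot'])
M=R.from_euler('xyz',o['ee_rot'])
f=lambda y,z:o['tool_pos']+M.apply([-y,0,.109-z])
for n,P in (("loop",f(.049,.068)),("top",f(.049,.104)),("bot",f(.049,.032)),("rim",f(.001,.12)),("base",f(.001,0)),("out",f(.073,.068))): 
    p=proj(S,P);print(n,P,p,(p-[143,195])*2.91+[400,0])
im=cv2.imread('pics/c4.png')[100:320,490:690]
go([.5387,-.3015,.2485],87.4)
cv2.imwrite('pics/c5.png',cv2.resize(im,(600,660))[:600])
```

```text
[ 0.4519 -0.2904  0.2471] [-3.141  -0.0009  1.5315]
loop [ 0.4499 -0.3393  0.206 ] [195.0886 261.504 ] [551.5778 193.5266]
top [ 0.4499 -0.3393  0.242 ] [191.3686 253.0465] [540.7527 168.9154]
bot [ 0.4499 -0.3393  0.17  ] [198.612  269.5146] [561.8309 216.8374]
rim [ 0.4518 -0.2914  0.2581] [208.9289 239.5427] [591.8532 129.6192]
base [ 0.4518 -0.2913  0.1381] [219.0733 267.1405] [621.3734 209.929 ]
out [ 0.449  -0.3633  0.206 ] [185.6571 266.306 ] [524.1321 207.5006]
incr [-0.026  0.291 -0.005] spin 0.0019 rows 3.0 1.0 t 4.3833 [ 0.4519 -0.2904  0.2471] [-3.141  -0.0009  1.5315] 0.05783656502228478 [-0.2375  0.6381 -1.2319]
```

View pics/c5.png

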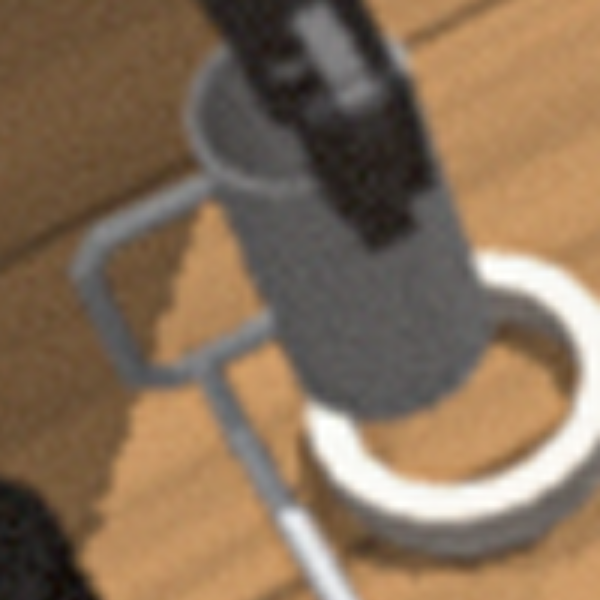

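Request:
arm_command(increments=[[-0.023,0,-0.01,0,1],[-0.023,0,-0.01,0,1],[-0.024,0.08,-0.01,0,1],[-0.025,0.16,-0.01,0,1],[-0.026,0.24,-0.01,0,1],[-0.027,0.29,-0.01,0,1],[-0.027,0.29,-0.01,0,1],[-0.027,0.29,-0.01,0,1]])

```text
time_s: 5.05
tool_pos: [0.5388, -0.3034, 0.25]
ee_rot: [-3.141, -0.0, 1.531]
ft_force: [-1.0, -0.9, -1.0]
opening: 0.0576
gripper_force: 44.3
```

Run:
```python
from h import *
go([.5387,-.3015,.2485],87.4)
s=cams.get_image('scene')[:,:,::-1]
P=proj(cam('scene'),[.53,-.33,.18]).astype(int);print(P)
cv2.imwrite('pics/c6.png',cv2.resize(s[P[1]-70:P[1]+60,P[0]-60:P[0]+70],(600,600),interpolation=2))
```

```text
incr [ 0.006 -0.001  0.005] spin 0.0017 rows 1.0 1.0 t 5.05 [ 0.5388 -0.3034  0.25  ] [-3.1406 -0.0002  1.5308] 0.057599377325061867 [-0.9846 -0.9451 -0.978 ]
[216 288]
```

View pics/c6.png

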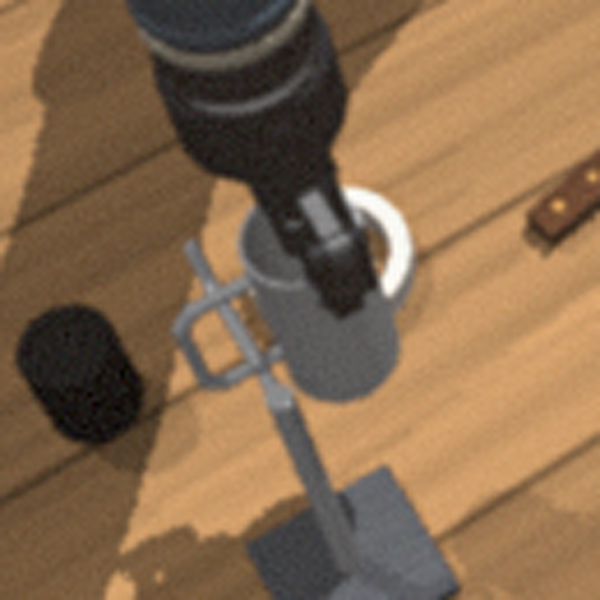

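Request:
arm_command(increments=[[0,0,0.03,0,1],[0,0,0.06,0,1],[0,0,0.09,0,1],[0,0,0.11,0,1],[0,0,0.11,0,1]], squeeze=25)

```text
time_s: 5.52
tool_pos: [0.5371, -0.3031, 0.2143]
ee_rot: [-3.138, -0.003, 1.529]
ft_force: [0.2, -0.1, -1.4]
opening: 0.058
gripper_force: 44.3
```

Request:
arm_command(increments=[[0,0,0.01,0,1],[0,0,0.02,0,1],[0,0,0.025,0,1]])

```text
time_s: 5.77
tool_pos: [0.5384, -0.3038, 0.2121]
ee_rot: [3.14, 0.001, 1.529]
ft_force: [-3.2, 3.6, 7.9]
opening: 0.0579
gripper_force: 45.4
```

Request:
arm_command(increments=[[0,0,0,0,0.5],[0,0,0,0,0.2],[0,0,0,0,0],[0,0,0,0,0],[0,0,0,0,0],[0,0,0,0,0],[0,0,-0.1,0,0],[0,0,-0.2,0,0],[0,0,-0.3,0,0],[0,0,-0.4,0,0],[0,0,-0.4,0,0]])

```text
time_s: 6.68
tool_pos: [0.5399, -0.3048, 0.3375]
ee_rot: [3.132, 0.007, 1.53]
ft_force: [-0.4, 0.3, 1.0]
opening: 0.0854
gripper_force: 0.0
```

Run:
```python
from h import *
go([.45,-.08,.25],0)
s=cams.get_image('scene')[:,:,::-1]; t=cams.get_image('top')[:,:,::-1]
P=proj(cam('scene'),[.53,-.33,.16]).astype(int)
cv2.imwrite('pics/top2.png',t)
cv2.imwrite('pics/c7.png',np.hstack([cv2.resize(s[P[1]-70:P[1]+60,P[0]-60:P[0]+70],(400,400),interpolation=2),cv2.resize(t[170:270,400:500],(400,400),interpolation=2)]))
```

```text
incr [ 0.738 -0.333  0.283] spin 0.4869 rows 7.0 13.0 t 6.6833 [ 0.5399 -0.3048  0.3375] [3.1316 0.0066 1.5295] 0.08536625089136325 [-0.4018  0.3367  1.0001]
```

View pics/c7.png

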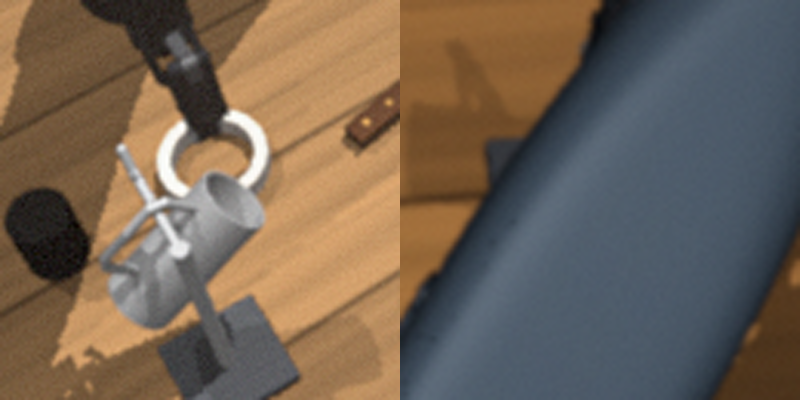

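```bash
python3 -c "
from h import *
go([.445,-.175,.30],87.6)"
```

```text
incr [ 0.418 -0.332  0.104] spin 0.0002 rows 4.0 1.0 t 6.7833 [ 0.5394 -0.3044  0.332 ] [3.1377 0.0025 1.5296] 0.08528130573169446 [0.0516 0.1018 0.6148]
```

Request:
arm_command(increments=[[0.42,-0.33,0.1,0,0],[0.42,-0.33,0.1,0,0],[0.42,-0.33,0.1,0,0],[0.42,-0.33,0.1,0,0],[0.42,-0.33,0.1,0,0],[0.42,-0.33,0.1,0,0],[0.42,-0.33,0.1,0,0],[0.42,-0.33,0.1,0,0]])

```text
time_s: 7.45
tool_pos: [0.4455, -0.1747, 0.2996]
ee_rot: [3.141, 0.0, 1.529]
ft_force: [-0.4, 0.2, 0.1]
opening: 0.0853
gripper_force: 0.0
```

Run:
```python
from h import *
o=sensors.get_obs(); im=cams.get_image('wrist')[:,:,::-1].copy(); cv2.imwrite('pics/w2.png',im)
W=cam('wrist',o); print(o['tool_pos'],o['ee_rot'],o['time_s'])
print("exp",[proj(W,p) for p in([.443,-.12,.018],[.435,-.02,.011])])
hsv=cv2.cvtColor(im,cv2.COLOR_BGR2HSV)
roi=np.zeros(im.shape[:2],bool); 
a,b=proj(W,[.443,-.12,.018]),proj(W,[.435,-.02,.011]); x0,x1=int(min(a[0],b[0])-45),int(max(a[0],b[0])+45);y0,y1=max(0,int(b[1]-60)),int(a[1]+80); roi[y0:y1,x0:x1]=1;print(x0,x1,y0,y1)
for nm,m,z in (("blade",(hsv[...,1]<70)&(hsv[...,2]>90),.011),("handle",(hsv[...,2]<130)&(hsv[...,1]>110)&((hsv[...,0]<13)),.018)):
    n,l,st,c=cv2.connectedComponentsWithStats((m&roi).astype(np.uint8))
    for i in 1+np.argsort(-st[1:,4])[:2]:
        cn=max(cv2.findContours((l==i).astype(np.uint8),0,1)[0],key=cv2.contourArea)
        r=cv2.minAreaRect(cn);Q=np.array([onz(W,p,z)[:2] for p in cv2.boxPoints(r)]);print(nm,st[i],np.round(r[0],1),np.round(r[1],1),r[2]);print(Q.ravel(),Q.mean(0),np.linalg.norm(Q[1]-Q[0]),np.linalg.norm(Q[2]-Q[1]))
```

```text
[ 0.4455 -0.1747  0.2996] [3.1412 0.0004 1.5291] 7.45
exp [array([317.9723, 143.4169]), array([305.4823,  39.3541])]
260 362 0 223
blade [ 269    0   67   91 4099] [303.  43.] [84.3 52.4] 76.32869720458984
[ 0.3999  0.0088  0.4495  0.0174  0.4664 -0.0565  0.4143 -0.0662] [ 0.4325 -0.0241] 0.05034627406147718 0.0758521462940402
handle [ 302   91   41   83 1833] [322.7 131.9] [80.4 25. ] 76.70143127441406
[ 0.4283 -0.0727  0.4529 -0.0682  0.4695 -0.1466  0.4436 -0.1515] [ 0.4486 -0.1097] 0.025007990716533035 0.08003841331520513
```

```bash
python3 -c "
from h import *
go([.4459,-.0946,.023],101.1)"
```

```text
incr [ 0.268 -0.011  0.923] spin -0.075 rows 7.0 2.0 t 7.5 [ 0.4457 -0.1749  0.2999] [3.1409 0.0005 1.5289] 0.0852251796205313 [-0.3475 -0.2553 -0.3916]
```

Request:
arm_command(increments=[[0.268,-0.011,0.3,-0.075,0],[0.268,-0.011,0.5,-0.075,0],[0.268,-0.011,0.6,-0.075,0],[0.268,-0.011,0.7,-0.075,0],[0.268,-0.011,0.8,-0.075,0],[0.268,-0.011,0.87,-0.075,0],[0.268,-0.011,0.922,-0.075,0],[0.268,-0.011,0.922,-0.075,0]], squeeze=25)

```text
time_s: 8.17
tool_pos: [0.438, -0.0909, 0.0143]
ee_rot: [-3.127, -0.009, 1.765]
ft_force: [-2.5, 1.0, -0.5]
opening: 0.0853
gripper_force: 0.0
```

```bash
python3 -c "
from h import *
go([.4459,-.0946,.023],101.1)"
```

```text
incr [-0.017  0.023 -0.029] spin 0.0001 rows 1.0 1.0 t 8.1667 [ 0.438  -0.0909  0.0143] [-3.1272 -0.0089  1.7649] 0.08530764896909088 [-2.4947  0.9756 -0.486 ]
```

Request:
arm_command(increments=[[0,0,0,0,0],[0,0,0,0,0],[0,0,0,0,0]])

```text
time_s: 8.42
tool_pos: [0.4484, -0.0951, 0.0269]
ee_rot: [3.136, 0.004, 1.765]
ft_force: [0.8, 0.5, 0.4]
opening: 0.0857
gripper_force: 0.0
```

```bash
python3 -c "
from h import *
go([.4459,-.0946,.023],101.1)"
```

```text
incr [ 0.003 -0.008  0.013] spin -0.0 rows 1.0 1.0 t 8.4167 [ 0.4484 -0.0951  0.0269] [3.1357 0.0037 1.7645] 0.08569867294340112 [0.8491 0.5083 0.367 ]
```

Request:
arm_command(increments=[[0,0,0,0,0],[0,0,0,0,0.5],[0,0,0,0,1],[0,0,0,0,1],[0,0,0,0,1],[0,0,0,0,1],[0,0,0,0,1],[0,0,0,0,1],[0,0,0,0,1],[0,0,0,0,1]], squeeze=25)

```text
time_s: 9.25
tool_pos: [0.4452, -0.0935, 0.0235]
ee_rot: [3.141, 0.0, 1.765]
ft_force: [0.1, -1.1, 1.3]
opening: 0.0256
gripper_force: 26.6
```

Request:
arm_command(increments=[[0,0,-0.05,0,1],[0,0,-0.2,0,1],[0,0,-0.4,0,1],[0,0,-0.55,0,1],[0,0,-0.55,0,1],[0,0,-0.55,0,1],[0,0,-0.55,0,1]])

```text
time_s: 9.83
tool_pos: [0.4458, -0.0937, 0.1895]
ee_rot: [3.139, 0.002, 1.765]
ft_force: [0.4, 0.9, -2.1]
opening: 0.025
gripper_force: 26.2
```

```bash
python3 -c "
from h import *
go([.4238,.2679,.19],77.3)"
```

```text
incr [ 1.197  0.161 -0.003] spin 0.1325 rows 9.0 4.0 t 9.8333 [ 0.4458 -0.0937  0.1895] [3.139  0.0017 1.7653] 0.025030467284385197 [ 0.3848  0.8904 -2.0899]
```

Request:
arm_command(increments=[[0.1,0.015,0,0.02,1],[0.2,0.03,0,0.05,1],[0.3,0.04,0,0.08,1],[0.4,0.055,0,0.11,1],[0.5,0.07,0,0.1325,1],[0.6,0.08,0,0.1325,1],[0.7,0.095,0,0.1325,1],[0.8,0.11,0,0.1325,1],[0.9,0.12,0,0.1325,1],[0.9,0.12,0,0.1325,1]])

```text
time_s: 10.67
tool_pos: [0.4252, 0.1825, 0.1846]
ee_rot: [-3.135, -0.0, 1.355]
ft_force: [0.0, -0.2, -2.2]
opening: 0.0253
gripper_force: 26.2
```

```bash
python3 -c "
from h import *
go([.4238,.2679,.19],77.3)"
```

```text
incr [ 0.277 -0.066 -0.017] spin 0.0018 rows 3.0 1.0 t 10.6667 [0.4252 0.1825 0.1846] [-3.1348 -0.0002  1.3549] 0.025251048476891916 [ 0.0277 -0.1967 -2.1897]
```

Request:
arm_command(increments=[[0.09,-0.02,0,0.001,1],[0.18,-0.045,0,0.001,1],[0.27,-0.066,0,0.001,1],[0.277,-0.066,0,0.001,1],[0.277,-0.066,0,0.001,1],[0.277,-0.066,0,0.001,1],[0.277,-0.066,0,0.001,1]])

```text
time_s: 11.25
tool_pos: [0.4264, 0.2625, 0.1868]
ee_rot: [-3.14, 0.002, 1.345]
ft_force: [0.4, 0.1, -1.3]
opening: 0.0255
gripper_force: 26.2
```

```bash
python3 -c "
from h import *
go([.4238,.2679,.135],77.3)"
```

```text
incr [ 0.016 -0.012  0.173] spin -0.0014 rows 2.0 1.0 t 11.25 [0.4264 0.2625 0.1868] [-3.1395  0.0023  1.3448] 0.025530230391581955 [ 0.4004  0.1047 -1.3399]
```

Now the press on the ridge: approach, then slow descent.

Request:
arm_command(increments=[[0.013,-0.012,0.08,-0.001,1],[0.013,-0.012,0.15,-0.001,1],[0.013,-0.012,0.18,-0.001,1],[0.013,-0.012,0.2,-0.001,1],[0.013,-0.012,0.22,-0.001,1],[0.013,-0.012,0.24,-0.001,1]])

```text
time_s: 11.75
tool_pos: [0.4248, 0.2689, 0.1177]
ee_rot: [3.141, -0.002, 1.348]
ft_force: [-3.6, 1.9, 4.4]
opening: 0.0254
gripper_force: 27.6
```

```bash
python3 -c "
from h import *
go([.4238,.2679,.0955],77.3)"
```

```text
incr [-0.004 -0.003  0.074] spin -0.0003 rows 1.0 1.0 t 11.75 [0.4248 0.2689 0.1177] [ 3.1408 -0.0024  1.3482] 0.02535454350890993 [-3.6093  1.854   4.3817]
```

Request:
arm_command(increments=[[-0.003,-0.003,0.02,0,1],[-0.003,-0.003,0.035,0,1],[-0.003,-0.003,0.05,0,1],[-0.003,-0.003,0.065,0,1],[-0.003,-0.003,0.075,0,1],[-0.003,-0.003,0.075,0,1]])

```text
time_s: 12.25
tool_pos: [0.4246, 0.268, 0.094]
ee_rot: [3.139, -0.001, 1.349]
ft_force: [1.5, 1.3, 2.2]
opening: 0.0253
gripper_force: 30.6
```

Run:
```python
from h import *
go([.4238,.2679,.0955],77.3)
S=cam('scene'); s=cams.get_image('scene')[:,:,::-1].copy(); t=cams.get_image('top')[:,:,::-1].copy(); w=cams.get_image('wrist')[:,:,::-1].copy()
for n,i in(('s8',s),('t8',t),('w8',w)): cv2.imwrite(f'pics/{n}.png',i)
```

```text
incr [-0.001 -0.002 -0.005] spin 0.0 rows 1.0 1.0 t 12.25 [0.4246 0.268  0.094 ] [ 3.1386 -0.0008  1.3492] 0.025297961636694913 [1.4855 1.3167 2.2101]
```

Request:
arm_command(increments=[[0,0,-0.1,0,1],[0,0,-0.25,0,1],[0,0,-0.4,0,1],[0,0,-0.5,0,1],[-0.1,0,-0.5,0,1],[-0.2,0,-0.5,0,1],[-0.3,0,-0.5,0,1],[-0.4,0,-0.5,0,1],[-0.5,0,-0.45,0,1],[-0.5,0,-0.41,0,1],[-0.5,0,-0.41,0,1],[-0.5,0,-0.41,0,1],[-0.5,0,-0.41,0,1]])

```text
time_s: 13.48
tool_pos: [0.39, 0.1217, 0.2165]
ee_rot: [-3.14, 0.001, 1.349]
ft_force: [-1.0, -0.0, -1.4]
opening: 0.0256
gripper_force: 30.0
```

```bash
cat > tilt.py <<'E'
from h import *
go([.3906,.1206,.218],77.3)
o=sensors.get_obs(); w=cams.get_image('wrist')[:,:,::-1].copy(); cv2.imwrite('pics/w9.png',w)
W=cam('wrist',o); M=R.from_euler('xyz',o['ee_rot'])
hsv=cv2.cvtColor(w,cv2.COLOR_BGR2HSV); m=((hsv[...,1]<70)&(hsv[...,2]>70)).astype(np.uint8)
for th in(0,20,30,35,40,45,50,55):
    c,s=np.cos(np.radians(th)),np.sin(np.radians(th)); f=lambda a,y,g=.0145:o['tool_pos']+M.apply([a*c,y,g+a*s])
    print(th,*[np.round(proj(W,f(a,y))) for a,y in((.1085,-.025),(.1085,.025),(.0385,-.025),(.0385,.025))])
n,l,st,cc=cv2.connectedComponentsWithStats(m)
for i in 1+np.argsort(-st[1:,4])[:6]:
    cn=max(cv2.findContours((l==i).astype(np.uint8),0,1)[0],key=cv2.contourArea);r=cv2.minAreaRect(cn)
    print(st[i],np.round(cv2.boxPoints(r)).astype(int).tolist())
E
python3 tilt.py
```

```text
incr [-0.003  0.003 -0.005] spin 0.0001 rows 1.0 1.0 t 13.4833 [0.39   0.1217 0.2165] [-3.1404  0.0005  1.3495] 0.025570314384645035 [-0.9631 -0.0451 -1.3811]
0 [245.  -3.] [402.  -3.] [255. 212.] [391. 212.]
20 [263.  45.] [383.  45.] [261. 211.] [385. 211.]
30 [270.  72.] [377.  72.] [263. 215.] [382. 215.]
35 [272.  85.] [374.  85.] [265. 217.] [381. 217.]
40 [274.  99.] [372.  99.] [266. 221.] [380. 221.]
45 [276. 113.] [370. 113.] [267. 224.] [379. 224.]
50 [278. 126.] [368. 126.] [268. 228.] [378. 228.]
55 [280. 140.] [366. 140.] [268. 233.] [377. 233.]
[  263   107   120   141 14089] [[263, 107], [382, 107], [382, 247], [263, 247]]
[   0  304   68  104 3640] [[-14, 315], [22, 297], [70, 393], [34, 411]]
[ 596  330   44   93 2357] [[592, 415], [611, 325], [646, 332], [628, 422]]
[249 279  38  53 679] [[246, 326], [256, 273], [286, 279], [276, 332]]
[360 279  36  53 676] [[360, 279], [389, 274], [398, 327], [368, 332]]
[581 459  28  21 421] [[581, 479], [583, 459], [608, 461], [606, 481]]
```

Run:
```python
import cv2,numpy as np
w=cv2.imread('pics/w9.png');hsv=cv2.cvtColor(w,cv2.COLOR_BGR2HSV); m=((hsv[...,1]<70)&(hsv[...,2]>70))
for r in(106,108,110,115,130,150,180,200,210,215,220,225,230,240):
    x=np.flatnonzero(m[r,250:400])+250; print(r,x.min(),x.max(),len(x),m[r,300:345].sum()) if len(x) else print(r,0)
```

```text
106 0
108 273 372 100 45
110 272 372 101 45
115 272 373 102 45
130 271 374 104 45
150 270 375 106 45
180 268 377 110 45
200 266 379 114 45
210 265 379 115 45
215 265 380 116 45
220 265 380 116 45
225 264 381 118 45
230 264 381 52 0
240 263 382 54 0
```

```bash
cat > fit.py <<'E'
from h import *
from scipy.optimize import least_squares
def fit(o,vf,vr,wf,wr):
    W=cam('wrist',o); M=R.from_euler('xyz',o['ee_rot'])
    def res(p):
        c,s=np.cos(p[0]),np.sin(p[0]); f=lambda a,y:proj(W,o['tool_pos']+M.apply([p[1]+a*c+.002*s,y,p[2]+a*s-.002*c]))
        A,B,C,D=f(.07,-.025),f(.07,.025),f(0,-.025),f(0,.025)
        return [A[1]-vf,C[1]-vr,B[0]-A[0]-wf,D[0]-C[0]-wr]
    r=least_squares(res,[.75,.028,.04],x_scale=[.1,.01,.01]); p=r.x
    print("theta",np.degrees(p[0]),"shoulder in tool x,z",p[1:],"res",r.fun); return p
if __name__=="__main__":
    o=sensors.get_obs(); print(o['time_s']); fit(o,107,229,100,118.5)
E
python3 fit.py
```

```text
13.5333
theta 42.46238865041171 shoulder in tool x,z [0.026  0.0338] res [-0.3013  0.2509 -0.9762  0.4184]
```

Run:
```python
from h import *
o=sensors.get_obs(); M=R.from_euler('xyz',o['ee_rot']);print(o['tool_pos'],o['time_s'])
for n in('scene','top'):
    C=cam(n); im=cams.get_image(n)[:,:,::-1].copy(); cv2.imwrite(f'pics/{n}9.png',im); ref=cv2.imread(f'pics/{n}0.png')
    hsv=cv2.cvtColor(im,cv2.COLOR_BGR2HSV)
    pr=[]
    for th,x,z in((42.5,.026,.0338),(42.3,.0268,.0399)):
        c,s=np.cos(np.radians(th)),np.sin(np.radians(th)); f=lambda a,y:proj(C,o['tool_pos']+M.apply([x+a*c,y,z+a*s]))
        p=np.array([f(.07,-.025),f(.07,.025),f(0,.025),f(0,-.025)]); pr.append(p); print(n,th,p.round(1).tolist(),"cen",p.mean(0))
    lo=np.floor(pr[0].min(0)-8).astype(int);hi=np.ceil(pr[0].max(0)+8).astype(int)
    sub=hsv[lo[1]:hi[1],lo[0]:hi[0]]
    print(lo,"\nS/V map"); 
    for r in sub: print(''.join('#' if a[1]<70 and a[2]>90 else ('d' if a[2]<60 else ('g' if a[1]<90 else '.')) for a in r))
```

```text
[0.3904 0.122  0.217 ] 13.5333
scene 42.5 [[355.9, 168.5], [363.3, 179.8], [347.9, 173.6], [340.5, 162.0]] cen [351.878  170.9542]
scene 42.3 [[356.1, 169.8], [363.5, 181.1], [348.0, 175.0], [340.7, 163.4]] cen [352.0652 172.3236]
[332 153] 
S/V map
ddddddddddg#####......................g#
ddddddddddg######g...................###
dddddddddddg#####gg.................####
dddddddgddgg####gdg...............#####g
dddddd..gdgg###ggd...............####g##
ddddd....gdddgggdd..............####g###
dddddd..ddddddddd...............########
.dddddddddddddddd...............########
...ddddddddddddd................########
....dddddddddddd................#gg#####
...gddddddddddd.................#ggg####
..gggddddddddggg................gggggg##
ddgggddddd...#####g..............g#gggg#
.dggggdddd...g#####g...............g###g
ddgggddddd....########g.............g###
ddgggddddd.....##########.............##
..ggggdddd.....##########g.............g
..gggddddd....############..............
...#gdd.d...g##############.............
...gg.......g##############g............
.............###############..
[... 1779 characters left out ...]
gggggggggggggggggggggggggggg
ddggggggggggggg#g##gggggggggggggggggdgggg
dddgggggggggggg####gggggggggggggggggdgggg
dddgggggggggg######gggggggggggggggggdgggg
ddddggggggggg#######ggggggggggggggggggggg
gdddggggggggg######gggggggggggggggggggggg
gdddgggggggg#######gggggggggggggggggggggg
gdddgggggggg########gg#gggggggggggggggggg
gdddggggggg#########g#ggggggggggggggggggg
gdddggggggg##########gggggggggggggggggggd
ggddggggggg#########ggggggggggggggggggggd
ggddggggggg##########g#gggggggggggggggggg
ggddgggggggg########g##g#gggggggggggggggg
ggddgggggg#############gggggggggggggggggg
gggggggggg############ggggggggggggggggggg
ggggggggggg############gggggggggggggggggg
ggggggggggg###############ggggggggggggggg
```

```bash
python3 -c "
from h import *
go([.3928,.1306,.181],77.3)"
```

```text
incr [0.029 0.001 0.121] spin 0.0004 rows 1.0 1.0 t 13.6333 [0.3907 0.1221 0.2173] [ 3.1409 -0.0002  1.3504] 0.025298028859533913 [-1.0459 -1.2159 -1.3231]
```

Request:
arm_command(increments=[[0.015,0.001,0.06,0,1],[0.029,0.001,0.121,0,1],[0.029,0.001,0.121,0,1],[0.029,0.001,0.121,0,1],[0.029,0.001,0.121,0,1],[0.029,0.001,0.121,0,1]])

```text
time_s: 14.13
tool_pos: [0.3932, 0.1301, 0.1819]
ee_rot: [3.14, -0.001, 1.349]
ft_force: [0.3, -0.1, -0.7]
opening: 0.0256
gripper_force: 30.0
```

Run:
```python
from h import *
go([.3966,.1475,.1603],77.3)
o=sensors.get_obs(); w=cams.get_image('wrist')[:,:,::-1].copy(); cv2.imwrite('pics/w10.png',w)
W=cam('wrist',o); Mo=np.array([.4116,.2138,.09]); by=np.array([-.9755,.22,0]);bx=np.array([.22,.9755,0])
for n,P in(("L",Mo+.0285*by),("R",Mo-.0285*by),("M",Mo),("up",Mo+.0045*(.766*bx+[0,0,.643])),("lo",Mo-.0045*(.766*bx+[0,0,.643]))): print(n,proj(W,P))
hsv=cv2.cvtColor(w,cv2.COLOR_BGR2HSV)
for r in range(60,150,3): print(r,' '.join(f'{h[0]}/{h[1]}/{h[2]}' for h in hsv[r,[285,305,325,345,360]]))
```

```text
incr [ 0.059 -0.002  0.072] spin 0.0001 rows 1.0 1.0 t 14.1333 [0.3932 0.1301 0.1819] [ 3.1395 -0.0007  1.3493] 0.025607280891031887 [ 0.2742 -0.1361 -0.7077]
L [268.1902  94.9469]
R [375.3533  95.0832]
M [321.7839  95.0151]
up [321.7866  87.4961]
lo [321.7814 102.2619]
60 13/141/186 14/142/187 13/142/182 14/142/178 13/141/177
63 13/142/133 13/143/84 13/138/83 14/137/82 14/144/133
66 13/141/123 13/143/123 14/141/121 13/139/119 13/140/118
69 13/142/122 14/140/120 14/140/120 14/141/119 13/140/118
72 13/138/120 14/141/119 14/142/117 14/141/116 13/142/117
75 13/143/118 13/143/118 13/143/116 14/142/115 13/140/115
78 13/142/117 14/141/116 14/140/115 13/141/114 13/141/114
81 13/141/114 14/141/114 13/141/114 13/143/114 14/141/112
84 14/139/101 14/142/99 13/144/108 14/143/107 14/141/105
87 14/131/64 13/135/64 13/140/69 13/141/65 13/137/67
90 13/139/77 13/141/76 14/136/73 13/142/77 14/140/82
93 13/140/80 13/140/80 14/139/79 14/136/79 13/142/81
96 13/141/96 14/142/95 14/148/76 14/139/77 14/139/77
99 13/142/158 14/141/155 13/141/161 14/141/159 13/140/158
102 14/141/164 14/139/163 13/139/163 13/142/162 14/140/160
105 13/144/161 13/145/162 13/144/163 13/143/160 13/143/161
108 100/11/203 100/11/208 99/12/207 98/10/199 101/10/195
111 100/8/197 99/9/202 95/8/201 100/8/193 98/5/189
114 96/7/196 96/6/200 100/8/202 90/5/192 90/7/189
117 100/8/197 100/8/200 100/8/202 96/7/193 95/8/189
120 100/8/196 100/8/200 100/8/201 90/5/191 100/8/188
123 100/8/196 100/8/199 96/6/200 84/7/192 100/8/188
126 96/7/195 99/9/200 95/8/201 90/5/192 103/9/188
129 100/8/195 95/8/199 90/6/201 96/7/192 95/8/186
132 100/8/195 100/8/199 100/8/202 98/5/192 96/7/186
135 96/7/194 95/8/199 95/8/201 90/5/192 100/8/186
138 100/8/195 100/8/198 95/8/202 98/5/192 90/6/185
141 90/5/195 96/6/198 100/8/202 95/8/193 96/7/186
144 96/7/195 96/6/198 100/8/201 90/5/192 96/7/186
147 100/8/195 95/8/198 100/8/201 96/7/193 96/7/185
```

Request:
arm_command(increments=[[0.015,0,0.018,0,1],[0.029,0,0.035,0,1],[0.044,0,0.052,0,1],[0.058,0,0.07,0,1],[0.058,0,0.07,0,1]])

```text
time_s: 14.6
tool_pos: [0.3959, 0.1479, 0.1579]
ee_rot: [-3.14, -0.001, 1.35]
ft_force: [0.1, 1.1, -1.4]
opening: 0.0252
gripper_force: 30.1
```

Request:
arm_command(increments=[[0.018,0,0.005,0,1],[0.036,0,0,0,1],[0.054,0,-0.005,0,1],[0.065,0,0.008,0,1],[0.075,0,0.02,0,1],[0.075,0,0.02,0,1]])

```text
time_s: 15.1
tool_pos: [0.4011, 0.1697, 0.1525]
ee_rot: [-3.14, -0.001, 1.35]
ft_force: [-0.2, 0.0, -2.4]
opening: 0.0253
gripper_force: 30.0
```

Run:
```python
from h import *
M=np.array([.4116,.2138,.09]);bx=np.array([.22,.9755,0])
go(M-.0208*bx+[0,0,.0347],77.3)
o=sensors.get_obs(); w=cams.get_image('wrist')[:,:,::-1].copy(); cv2.imwrite('pics/w11.png',w)
hsv=cv2.cvtColor(w,cv2.COLOR_BGR2HSV);m=(hsv[...,1]<70)&(hsv[...,2]>70)
for c in(290,305,322,340,355):
    y=np.flatnonzero(m[40:300,c])+40; print(c,y.min(),y.max(),len(y))
for r in(150,200): x=np.flatnonzero(m[r,240:410])+240; print(r,x.min(),x.max())
W=cam('wrist',o); s=.643*bx-[0,0,.766]
for p in(0,10,20,30,40,50,60,70): print(p,proj(W,M-s*p/1000))
```

```text
incr [0.082 0.002 0.093] spin 0.0002 rows 1.0 1.0 t 15.1 [0.4011 0.1697 0.1525] [-3.1405 -0.0009  1.3496] 0.025348836637478403 [-0.2003  0.0041 -2.431 ]
290 40 248 83
305 40 231 67
322 40 231 66
340 40 231 66
355 40 248 83Traceback (most recent call last):
  File "<stdin>", line 8, in <module>
    return umr_minimum(a, axis, None, out, keepdims, initial, where)
ValueError: zero-size array to reduction operation minimum which has no identity
```

Request:
arm_command(increments=[[0.016,0,0.019,0,1],[0.032,0,0.038,0,1],[0.048,0,0.056,0,1],[0.064,0,0.074,0,1],[0.08,0,0.092,0,1],[0.08,0,0.092,0,1],[0.08,0,0.092,0,1]])

```text
time_s: 15.73
tool_pos: [0.4062, 0.1915, 0.1264]
ee_rot: [3.141, 0.003, 1.349]
ft_force: [-2.8, -5.2, 4.3]
opening: 0.0253
gripper_force: 30.8
```

```bash
cat > chk.py <<'E'
from h import *
M=np.array([.4116,.2138,.09]);bx=np.array([.22,.9755,0])
go(M-.0208*bx+[0,0,.0347],77.3)
o=sensors.get_obs(); w=cams.get_image('wrist')[:,:,::-1].copy(); cv2.imwrite('pics/w12.png',w)
hsv=cv2.cvtColor(w,cv2.COLOR_BGR2HSV);m=(hsv[...,1]<70)&(hsv[...,2]>70)
for c in(300,322,345):
    y=np.flatnonzero(m[100:300,c])+100; print(c,len(y),y[[0,-1]] if len(y) else '')
W=cam('wrist',o); s=.643*bx-[0,0,.766]
for p in(0,5,10,20): print(p,proj(W,M-s*p/1000))
E
python3 chk.py
```

```text
incr [0.007 0.001 0.006] spin 0.0 rows 1.0 1.0 t 15.7333 [0.4062 0.1915 0.1264] [3.1414 0.0033 1.3492] 0.0253250344109444 [-2.8405 -5.2341  4.3234]
300 0 
322 0 
345 0 
0 [323.8126 236.6106]
5 [323.8256 246.3217]
10 [323.8389 256.3801]
20 [323.8672 277.6159]
```

Request:
arm_command(increments=[[0.006,0,0.008,0,1],[0.008,0,0.01,0,1],[0.008,0,0.01,0,1],[0.004,0,0.004,0,0.6],[0.004,0,0.004,0,0.2],[0.004,0,0.004,0,0],[0.004,0,0.004,0,0],[0.004,0,0.004,0,0],[0,0,-0.1,0,0],[0,0,-0.2,0,0],[0,0,-0.3,0,0],[-0.05,0,-0.35,0,0],[-0.1,0,-0.35,0,0],[-0.15,0,-0.35,0,0],[-0.15,0,-0.35,0,0],[-0.15,0,-0.35,0,0]])

```text
time_s: 17.12
tool_pos: [0.3967, 0.1483, 0.2306]
ee_rot: [-3.142, -0.001, 1.348]
ft_force: [-1.0, -0.5, -0.3]
opening: 0.0853
gripper_force: 0.0
```

```bash
cat > chk2.py <<'E'
from h import *
M=np.array([.4116,.2138,.09]);bx=np.array([.22,.9755,0]);by=np.array([-.9755,.22,0]);s=.643*bx-[0,0,.766];nz=.766*bx+[0,0,.643]
o=sensors.get_obs();w=cams.get_image('wrist')[:,:,::-1].copy(); cv2.imwrite('pics/w13.png',w);W=cam('wrist',o)
print(o['tool_pos'],o['time_s'],o['opening'])
for n,P in(("mouth",M),("root top",M+.009*nz),("rear axis",M-.095*s),("rear top",M-.095*s+.009*nz),("rear L",M-.095*s+.009*nz+.013*by),("rear R",M-.095*s+.009*nz-.013*by)): print(n,proj(W,P).round(1))
hsv=cv2.cvtColor(w,cv2.COLOR_BGR2HSV)
c=int(proj(W,M-.05*s)[0])
for r in range(int(proj(W,M)[1])-30,min(479,int(proj(W,M-.095*s)[1])+45),4): print(r,' '.join('%d/%d/%d'%tuple(hsv[r,x]) for x in(c-8,c,c+8)))
E
python3 chk2.py
```

```text
[0.3967 0.1483 0.2306] 17.1167 0.08534716570018437
mouth [322.9 131.2]
root top [322.9 120.2]
rear axis [323.  251.6]
rear top [323.  242.2]
rear L [297.4 242.2]
rear R [348.7 242.2]
101 14/144/147 13/141/146 13/144/147
105 13/143/159 13/141/159 13/142/160
109 13/140/118 13/143/118 13/142/117
113 14/143/116 14/141/116 14/140/113
117 13/143/112 14/142/111 14/142/111
121 14/142/111 14/142/111 14/141/110
125 15/137/91 15/132/89 15/132/89
129 18/148/197 18/149/197 18/147/196
133 18/148/197 18/149/197 18/148/195
137 18/147/196 18/149/197 18/148/196
141 18/147/191 18/149/192 18/148/190
145 12/142/79 12/142/79 11/142/79
149 11/139/77 12/145/79 12/142/79
153 12/143/80 12/143/80 12/144/78
157 12/140/80 12/147/80 12/145/79
161 12/140/80 12/145/81 11/145/79
165 12/145/79 11/143/80 11/139/79
169 11/139/81 11/142/81 11/142/79
173 11/145/81 11/147/80 12/144/78
177 12/147/80 12/147/80 12/144/78
181 11/140/80 18/148/195 12/142/79
185 11/140/80 18/147/192 12/143/80
189 11/140/82 10/142/79 12/142/79
193 11/140/80 10/143/82 11/142/81
197 11/142/81 11/144/83 11/143/80
201 11/143/82 12/141/83 12/142/79
205 11/140/80 12/141/83 12/145/79
209 12/140/80 12/143/84 12/147/80
213 11/139/81 11/146/84 11/150/80
217 11/141/83 11/144/83 12/145/81
221 12/142/81 11/143/80 11/139/81
225 12/139/81 18/149/192 11/140/80
229 12/146/82 18/147/192 12/145/81
233 13/142/81 11/143/80 11/142/81
237 12/146/82 11/144/85 11/144/85
241 12/146/82 12/147/83 10/138/85
245 11/141/83 11/143/91 11/144/87
249 12/142/88 11/144/90 10/142/88
253 11/139/92 11/145/95 11/142/90
257 11/143/75 12/142/79 11/143/75
261 12/145/72 11/137/69 12/144/76
265 12/144/69 11/140/73 12/138/72
269 15/127/150 16/127/148 16/127/137
273 16/126/182 16/125/180 16/125/177
277 16/126/182 16/123/179 16/124/177
281 16/126/182 16/124/181 16/125/176
285 16/126/142 16/125/183 16/127/177
289 16/121/105 16/124/183 16/124/177
293 16/125/104 16/124/185 16/125/178
```

```bash
python3 -c "
from h import *
M=np.array([.4116,.2138,.09]);bx=np.array([.22,.9755,0])
go(M-.085*bx+[0,0,.11],77.3)"
```

```text
incr [-0.061  0.001  0.101] spin -0.0002 rows 1.0 1.0 t 17.1667 [0.3967 0.1487 0.2304] [-3.1412 -0.0007  1.3485] 0.08538582526735485 [0.2299 0.4038 0.2535]
```

Request:
arm_command(increments=[[-0.061,0,0,0,1],[-0.061,0,0,0,1],[-0.061,0,0,0,1],[-0.061,0,0,0,1],[-0.061,0,0,0,1],[-0.061,0,0.05,0,1],[-0.061,0,0.101,0,1],[-0.061,0,0.101,0,1],[-0.061,0,0.101,0,1],[-0.05,0,0.114,0,1],[-0.04,0,0.126,0,1],[-0.03,0,0.138,0,1],[-0.025,0,0.144,0,1]])

```text
time_s: 18.25
tool_pos: [0.3952, 0.1416, 0.1875]
ee_rot: [3.141, -0.0, 1.349]
ft_force: [-0.4, 0.0, -1.1]
opening: 0.0002
gripper_force: 0.0
```

Request:
arm_command(increments=[[0.005,0,0.006,0,1],[0.01,0,0.012,0,1],[0.015,0,0.018,0,1],[0.02,0,0.024,0,1],[0.02,0,0.024,0,1]])

```text
time_s: 18.67
tool_pos: [0.3974, 0.144, 0.1841]
ee_rot: [3.135, 0.007, 1.348]
ft_force: [-3.6, -8.6, 14.4]
opening: -0.0004
gripper_force: 8.4
```

Request:
arm_command(increments=[[-0.03,0,-0.036,0,1],[-0.1,0,-0.12,0,1],[-0.15,0,-0.25,0,1],[-0.15,0,-0.25,0,0.5],[-0.15,0,-0.25,0,0.5],[-0.15,0,-0.25,0,0.5],[-0.15,0,-0.25,0,0.5],[-0.15,0,-0.25,0,0.5]])

```text
time_s: 19.33
tool_pos: [0.3858, 0.1032, 0.254]
ee_rot: [-3.139, 0.001, 1.35]
ft_force: [-0.1, 0.5, 0.7]
opening: 0.0427
gripper_force: 0.0
```

```bash
python3 chk2.py | awk '/mouth|root|rear|\[/ || ($1>115&&$1<160) || $1>225' | cut -c1-60
python3 - <<'E'
from h import *
C=cam('scene'); im=cams.get_image('scene')[:,:,::-1].copy(); cv2.imwrite('pics/s14.png',im); h=cv2.cvtColor(im,cv2.COLOR_BGR2HSV)
p=proj(C,[.5365,-.3505,.2]).astype(int);print(p, proj(C,[.4836,-.3484,.216]))
for r in h[p[1]-25:p[1]+45:2,p[0]-35:p[0]+45]: print(''.join('#' if a[1]<60 and a[2]>80 else '.' for a in r))
E
```

```text
[0.3858 0.1032 0.254 ] 19.3333 0.042692948167362695
mouth [324.9  61.7]
root top [325.   49.1]
rear axis [325.  158.5]
rear top [325.1 146.1]
rear L [300.7 146.1]
rear R [349.4 146.1]
119 10/141/83 12/141/83 11/140/82
123 11/141/83 12/144/83 11/142/81
127 12/141/83 11/143/84 12/138/83
131 12/141/85 11/143/84 12/142/81
135 12/140/84 17/147/182 12/146/82
139 12/140/84 18/148/197 11/143/82
143 11/141/85 13/143/89 12/143/82
147 12/146/84 11/141/87 11/143/82
151 11/139/86 11/144/87 11/143/82
155 12/144/85 11/142/86 11/141/83
159 11/146/84 11/141/87 11/141/83
[208 291] [197.0194 271.0378]
.......................................################.....###########.........
......................................##########.................#######........
.......................###...........#########.....................#####........
.......................####.........########........................#####.......
........................####........#######........................######.......
.........................####.......######........................#######.......
........................
[... 1624 characters left out ...]
########################............................
........................#####################..######...........####............
.........................###################.....#####......#########...........
...........................#################......#####..#############..........
..............................#########.##........#######..############.........
....................................###............######...############........
.....................................................####....#############......
.....................................................#####....#############.....
......................................................######.###############....
```

```bash
python3 - <<'E'
import cv2,numpy as np
h=cv2.cvtColor(cv2.imread('pics/w13.png'),cv2.COLOR_BGR2HSV)
for r in list(range(40,80,2))+list(range(156,196,2)): print(r,' '.join('%d/%d/%d'%tuple(h[r,x]) for x in(310,325,340)))
E
cat fit.py >/dev/null
python3 - <<'E'
from h import *
from scipy.optimize import brentq
M=np.array([.4116,.2138,.09]);bx=np.array([.22,.9755,0]);s=.643*bx-[0,0,.766];nz=.766*bx+[0,0,.643]
W=cam('wrist')
for k in(0,-.0025):
  for e in(0,.003,.006): print(k,e,"front top",proj(W,M-e*s+(k+.009)*nz)[1],"rear top",proj(W,M-(e+.095)*s+(k+.009)*nz)[1],"rear bot",proj(W,M-(e+.095)*s+(k-.009)*nz)[1])
E
```

```text
40 13/141/119 14/139/117 13/138/116
42 13/143/116 13/138/116 14/140/113
44 14/142/115 14/141/114 14/143/114
46 14/142/113 14/144/113 14/140/113
48 13/138/113 13/139/114 13/140/113
50 14/142/111 14/141/112 13/140/111
52 14/142/99 13/141/105 13/142/106
54 15/144/94 15/145/109 15/141/110
56 18/147/207 18/149/203 18/148/203
58 18/147/201 18/149/199 18/149/199
60 18/148/202 18/148/200 18/147/200
62 18/148/201 18/149/200 18/148/200
64 18/147/201 18/148/200 18/147/199
66 18/147/203 18/148/202 18/148/200
68 17/146/145 17/148/146 17/147/147
70 10/145/74 12/145/81 11/142/88
72 11/142/77 12/143/82 11/144/90
74 12/148/74 11/146/82 12/149/89
76 11/139/77 11/146/82 12/149/89
78 11/142/77 12/140/82 11/146/89
156 12/144/78 11/145/86 12/139/90
158 11/137/78 11/140/51 11/141/92
160 11/140/80 11/143/91 12/144/94
162 11/138/85 12/143/93 12/142/97
164 11/148/62 12/143/68 12/144/69
166 12/136/58 11/144/62 12/146/63
168 11/140/60 11/138/59 12/144/62
170 11/138/59 10/138/59 11/136/62
172 12/145/58 12/138/59 11/138/61
174 12/136/60 12/134/59 11/149/60
176 13/140/60 11/142/61 11/141/58
178 11/136/60 11/140/62
[... 166 characters left out ...]
/190 16/123/182 16/125/108
190 16/126/190 16/123/182 16/124/109
192 16/125/190 16/125/182 16/127/108
194 16/125/190 16/124/181 16/125/108
0 0 front top 49.20787504249915 rear top 146.13953571364954 rear bot 170.00414408233033
0 0.003 front top 51.63903185788472 rear top 150.05246839934173 rear bot 173.83637128631173
0 0.006 front top 54.103033668105425 rear top 154.03265005673654 rear bot 177.72987947557743
-0.0025 0 front top 52.76692689517834 rear top 149.66169958120253 rear bot 173.06268186016894
-0.0025 0.003 front top 55.20222151177583 rear top 153.56446608471862 rear bot 176.88256122200175
-0.0025 0.006 front top 57.67015067767725 rear top 157.53361760468133 rear bot 180.76293967805333
```

```bash
python3 -c "
from cell import ticket,sensors
print(sensors.get_obs()['ft_force']);print(ticket.job_done())"
```

```text
[0.11942407 0.22174324 0.42330225]
the job is handed in; nothing more can be done
None
```

The cup is hanging by its handle on the hook and the scraper is home in the wide slot. Both are let go, and I handed the job in at about 19 s of the 61 s allowed; no verdict came back. The last camera checks put the scraper's shoulder within about 3 mm of the mouth.

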